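Hold the thick glass sample in the light gauge

TASK

Put the slim glass block left in the light gauge back in the empty place of the row on the low shelf, upright in the middle of its pad, lined up like its neighbours, set down and not dropped. Then take the thick block from the row and finish while holding it still and upright in the light path, clear of the gauge, its middle on the beam half-way between lamp and receiver, its clear ends square to the beam. Grip both blocks by their frosted sides only, never touching the clear ends, and leave everything else where it is.

Things in the scene. Friction and masses are not known exactly. Their poses are not given: they have to be found in the camera images.
- thick_centre (a point): The thick glass block, to be held in the light: the only thick one of the four blocks, 44 mm long between its two clear polished end faces (its x axis runs through both), 34 mm across between its two frosted whitish side faces (its y axis is square to them), 75 mm tall, z up. The point is its centre, half-way up (37.5 mm above its foot). At the start it stands on one of the pads of the row. Smooth solid glass, about 0.24 to 0.29 kg.
- done_centre (a point): The slim glass block left standing on the base plate of the light gauge: 44 mm long between its two clear polished end faces (its x axis runs through both), 22 mm across between its two frosted whitish side faces (its y axis is square to them), 75 mm tall, z up. The point is its centre, half-way up (37.5 mm above its foot). About 0.15 to 0.19 kg.
- rowa_centre (a point): One of the two slim blocks that stand in the row already, a bystander: 44 mm long between its two clear polished end faces (its x axis runs through both), 22 mm across between its two frosted whitish side faces (its y axis is square to them), 75 mm tall, z up. The point is its centre, half-way up (37.5 mm above its foot).
- rowb_centre (a point): The other slim block standing in the row, a bystander: same shape and size as the other slim ones; the point is its centre.
- thick_clear: The clear glass core of the thick block with its two polished end faces, which fingers must not touch (the ends stand 1.5 mm proud of the frosted side plates, which are 41 mm long and 4 mm thick). Origin at the middle of the block's underside, axes as the block's.
- done_clear: The clear glass core of the slim block from the gauge with its two polished end faces, which fingers must not touch. Origin at the middle of the block's underside, axes as the block's.
- empty_place (a point): The empty one of the four grey felt pads on the shelf, each 40 x 50 mm. The point is the middle of the pad, on the shelf's top surface (40 mm above the table). Its y axis runs along the row, its x axis across it; the blocks in the row stand with their clear ends looking along the row (block x along the pad's y, either way round), their frosted sides to the shelf's two open long edges.
- shelf: Low wooden shelf board, fixed, 100 x 270 mm, top 40 mm above the table, open all round; origin on the table under its centre, y axis along the row. The four pads lie along y at -90, -30, +30 and +90 mm from its centre, so neighbouring blocks stand about 16 mm apart.
- beam (a point): The middle of the light path of the gauge, 75 mm above the table and 60 mm from both the lamp and the receiver. Its x axis is the beam, running level from the lamp to the receiver; z is up. The gap between lamp and receiver is about 120 mm; lamp and receiver are tubes 32 mm across, tops 91 mm above the table.
- gauge: The light gauge, fixed: an aluminium base plate 290 x 100 x 10 mm (top 10 mm above the table) carrying a dark lamp tube at its -x end and a dark receiver tube at its +x end that face one another. Origin on the table under its centre.
- jar: Small white glaze jar with a lid, 54 mm across, 65 mm tall, a bystander between shelf and gauge; origin under its centre.
- jartall: White glaze jar, 54 mm across, 90 mm tall, bystander; origin under its centre.
- brushes: Clear cup of brushes, 84 mm across, about 190 mm tall with the brushes, bystander; origin under its centre.
- can: Bare metal drinks can, 66 mm across, 120 mm tall, bystander; origin under its centre.
- rib: Flat wooden shaping rib, 100 x 45 x 6 mm, lying on the table, bystander; origin under its centre.
Things that resemble listed ones, but are neither listed nor needed, are in the scene too. What is shaped like the part that bears done_centre but purple is not meant.

How it is judged:
By the outcome, as a careful person would: the job done as asked, in the order asked, and still so for the second after the job is handed in, while the arm keeps its last pose, push and grip.
It also fails if it takes over 64 s, if anything falls off the work surface, if the arm or the gripper's body presses on something with over 40 N, if the wrist force passes 120 N, or if a joint passes its speed limit or range.

ROBOT

A 7-joint arm with a two-finger parallel gripper is mounted at the origin on the work surface. World frame = base frame: x ahead of the robot, y to its left, z up, the work surface at z = 0. Lengths are in mm, angles in rad, forces in N, time in s.
With the tool pointing down it reaches from about 400 to 875 mm from the base axis. Payload 4.4 kg.
Tool frame: the origin (TCP) lies at the very end of the fingers, on their centre line; the grasp point (between the pads) lies 19 mm behind it; z points along the fingers, y is the line along which they close (so a half turn about z gives the same grasp; the last joint's range is limited). The gripper opens to 85 mm and grips with 20 to 120 N. Pads are 22 mm wide; open, the fingers measure 114 mm over their backs; the gripper's body (76 mm by 85 mm) begins 54 mm behind the grasp point. The pads swing forward as they close: fully open they stand 13 mm farther back than shut.
Start: joints at [1.084, 0.628, 0.038, 1.517, -0.027, 0.996, -0.02], TCP at [265.547, -593.298, 231.313] pointing down, gripper open.
Joint ranges: [-3.06, 3.06], [-0.37, 2.12], [-1.25, 1.32], [0.18, 2.47], [-1.1, 4.24], [0.23, 1.98], [-2.94, 2.94]. Speed limits (rad/s): [2.57, 2.57, 3.14, 3.14, 3.14, 3.14, 3.14].

INTERFACE

Orientations are given as [roll, pitch, yaw] about the fixed x, y, z axes, in that order (R = Rz(yaw) Ry(pitch) Rx(roll)).
In Python, from cell import ctrl gives the robot as it stands.
- The arm moves only by the tool jog_arm, never from a script. Its argument "plan" is a list of rows, each an object of numbers: "tx", "ty", "tz": the shift along the tool's x, y, z as a fraction of full scale; "wx", "wy", "wz": the turn, a rotation vector about the tool's x, y, z as a fraction of full scale; "claw": the closure, from 0 (fully open) to 1 (shut). In form: [{"tx": .., "ty": .., "tz": .., "wx": .., "wy": .., "wz": .., "claw": ..}, ...]. A call has 1 to 12 rows; each row is the pose to reach, as a shift and turn from the pose commanded when the call began, along the tool's axes at that moment; what a row does not reach only later rows make up. Full scale, the value 1, is 300 mm for a shift and 90 degrees for a turn. A row lasts 1/10 s, in which the tool goes at most 50 mm and 8.59 degrees, less where a joint would pass 70% of its speed; a pose out of reach is approached as far as the arm can. A call with a number of a shift or a turn outside -1 to 1 is refused whole. A call with a gripper value outside its range is refused whole. The fingers move at their own pace and stop on an object; the grip force is fixed at half the most. Time passes only in rows, so rows that repeat a pose let the fingers close. It gives the time, the measured TCP pose, the force, the opening and the grip force at its end, in the units of the state.
- ctrl.read_state(): the state, without advancing time (a new reading comes with each control period).
- ctrl.get_image(name): name is "side" or "top"; returns a dict with "img" (420x560x3 uint8, red, green, blue), "depth" (420x560 float32, mm along the optical axis (not along the pixel's ray), 0 where there is no reading), "fx", "fy", "cx", "cy" (pixels), "position" and "orientation" of the camera in the world. Camera axes: x right, y down, z forward; pixel columns grow to the right and rows downward; lengths in mm; the calibration is good to about 2 mm. A picture is of the moment at which its call begins.
- ctrl.finish_job(): hands the job in; it is judged then, once.
Trained networks look in a picture, given as the dict that the camera call returned (one of the last four; its "shot" number tells which), for a name from the list of things; names that differ only in an ending like _2 or _b are one class to them, and where a whole thing is asked for, a point or a joint stands for the part that bears it (a point fixed in the world has none). Each returns a list of dicts, best first, with "score" (0 to 1); they miss things now and then, are a little off and sometimes report something else, mostly with a low value. They report only what shows in the picture. A call takes as long as a camera call. They do not tell look-alikes from the thing itself.
- ctrl.trace(picture, thing): "pixels" (420x560 bool, what is visible of it) and "extent" ([centre column, centre row, width, height] in pixels, round what is visible of it).
The state is a dict: "clock": time; "qpos": joint angles; "qd": joint speeds; "tau": joint torques, N m; "eef_pos": TCP position; "tool_rot": TCP orientation; "force": force on the tool from outside, world axes, zero at the start; "torque": the same for the moment, N m; "width": finger opening in mm; "gripper_force": force on a finger pad.
Only numpy, scipy, OpenCV 4.12 (cv2) and the standard library are available. Lean on these libraries where they do the work, as an engineer would, in place of code of your own. Each camera call takes 0.05 s, during which the arm holds its last target. There are 200 camera calls.

## Working session

There is one attempt and no reset: what is moved stays moved. The work goes in short steps, Python scripts to look and compute and a tool call to move; the robot and the scene stay as the last step left them, time stands still between calls to the robot, and variables do not carry over. Pictures are saved under pics/ and viewed, at most 10 in all, crops included, and the job is handed in when it is done.

Besides the shell and the picture viewer there is one more tool, called after "Call:" as name(argument=value, ...), one argument or row to a line, values as JSON. jog_arm: Moves the arm, as the interface text tells. Shift numbers are shares of 300 mm and turn numbers shares of 90 degrees, none past 1 either way. Its arguments: {"type":"object","properties":{"plan":{"type":"array"}},"required":["plan"]}

```bash
ls; mkdir -p pics; cat > h.py <<'E'
import numpy as np, cv2
from scipy.spatial.transform import Rotation as R
from cell import ctrl
def cloud(p):
    d=p['depth'];v,u=np.mgrid[:d.shape[0],:d.shape[1]]
    c=np.stack([(u-p['cx'])*d/p['fx'],(v-p['cy'])*d/p['fy'],d],-1)
    o=np.array(p['orientation'])
    M=R.from_euler('xyz',o).as_matrix() if o.size==3 else o.reshape(3,3)
    return c@M.T+np.array(p['position'])
def save(p,n): cv2.imwrite('pics/'+n,cv2.cvtColor(p['img'],cv2.COLOR_RGB2BGR))
def proj(p,X):
    M=R.from_euler('xyz',p['orientation']).as_matrix()
    c=(np.asarray(X)-p['position'])@M
    return np.array([p['fx']*c[...,0]/c[...,2]+p['cx'],p['fy']*c[...,1]/c[...,2]+p['cy']]).T
E
python3 - <<'E'
from h import *
print(ctrl.read_state())
for n in ['top','side']:
    p=ctrl.get_image(n); save(p,n+'0.png'); C=cloud(p)
    print(n,p['position'],p['orientation'],p['fx'])
    for t in ['thick_centre','done_centre','thick_clear','empty_place','shelf','gauge','jar','jartall','brushes','can']:
        for r in ctrl.trace(p,t)[:5]:
            m=r['pixels']&(p['depth']>0); q=C[m]
            print(t,round(r['score'],2),np.round(r['extent']),m.sum(),np.round(np.median(q,0)) if len(q) else '',np.round(np.percentile(q,[3,97],axis=0)).tolist() if len(q) else '')
E
```

```text
pics
{'clock': 0.0, 'qpos': array([ 1.08419343,  0.6293461 ,  0.03843309,  1.51840567, -0.02700812,
        0.9963035 , -0.01997488]), 'qd': array([-0.00226892, -0.00027861, -0.00096651, -0.00014762, -0.00270657,
       -0.0010514 , -0.00022221]), 'tau': array([ 1.47326311e-03, -5.63392246e+01,  1.22593246e+00, -1.93442845e+01,
        1.08363898e-02,  1.04389715e-02,  2.24264170e-05]), 'eef_pos': array([ 265.28825139, -592.68854032,  230.37690859]), 'tool_rot': array([-3.13964776e+00,  1.44966244e-05,  4.20829924e-01]), 'force': array([-0.8590903 ,  0.19425698,  0.46803591]), 'torque': array([ 0.02201939, -0.04510621,  0.00754474]), 'gripper_force': 0.0, 'width': 85.28981995660794}
top [548.63185048   2.62117706 929.71018314] [-3.09150014  0.0360977  -1.57842834] 423.37923814878246
thick_centre 0.73 [410. 229.  35.  23.] 595 [ 560. -219.  114.] [[543.0, -247.0, 48.0], [578.0, -204.0, 117.0]]
done_centre 0.79 [178. 244.  22.  22.] 386 [534. 237.  83.] [[514.0, 232.0, 19.0], [553.0, 254.0, 87.0]]
done_centre 0.74 [121. 232.  27.  22.] 468 [553. 354.  67.] [[533.0, 342.0, 6.0], [573.0,
[... 2106 characters left out ...]
.93 [270. 215.  22.  36.] 670 [637.  10.  41.] [[622.0, -21.0, 4.0], [665.0, 22.0, 67.0]]
jartall 0.71 [205. 210.  25.  44.] 871 [761.  93.  57.] [[748.0, 63.0, 6.0], [790.0, 105.0, 92.0]]
jartall 0.33 [332. 180.  20.  30.] 499 [ 560. -152.   87.] [[554.0, -183.0, 45.0], [579.0, -142.0, 117.0]]
jartall 0.31 [367. 266.  44.  29.] 672 [384.   7.   7.] [[339.0, -20.0, 2.0], [432.0, 30.0, 9.0]]
brushes 0.81 [235. 173.  36.  84.] 1689 [754. -12.  82.] [[728.0, -64.0, 10.0], [805.0, 14.0, 187.0]]
can 0.71 [259. 170.  28.  51.] 1126 [ 749. -106.   79.] [[734.0, -215.0, 7.0], [799.0, -88.0, 123.0]]
can 0.66 [345. 173.  16.  35.] 516 [ 548. -212.   91.] [[540.0, -244.0, 43.0], [575.0, -201.0, 117.0]]
```

View pics/top0.png

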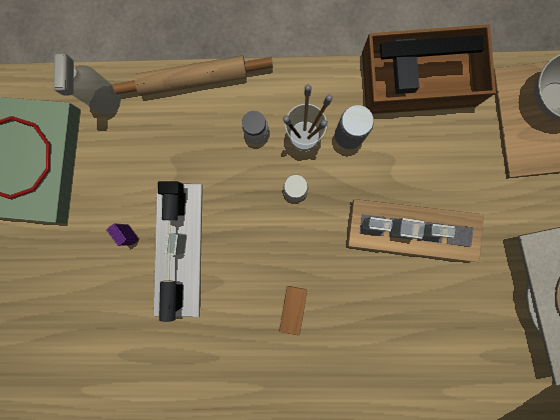

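View pics/side0.png

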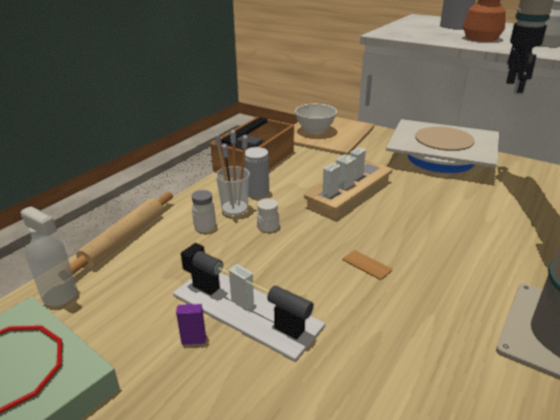

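The top view shows the gauge (px 178,250) with the slim block at (173,244), and the purple decoy at (122,235). The shelf row has blocks at (377,225), thick (412,229) and (443,231), with the empty pad at (461,236). Next I'll fit precise poses.

```bash
cat >> h.py <<'E'
def rect(q):
    (c,s,a)=cv2.minAreaRect(q[:,:2].astype(np.float32)); return np.round(c,1),np.round(s,1),round(a,2)
def pick(C,p,lo,hi,zl,zh):
    m=(p['depth']>0)&np.all((C[...,:2]>lo)&(C[...,:2]<hi),-1)&(C[...,2]>zl)&(C[...,2]<zh); return C[m]
def big(P,col,c): return None
E
python3 - <<'E'
from h import *
for n in ['top','side']:
    p=ctrl.get_image(n); C=cloud(p); print(n)
    f=lambda nm,lo,hi,zl,zh:(lambda q:print(nm,len(q),rect(q),np.round(q.mean(0),1)))(pick(C,p,lo,hi,zl,zh))
    f('shelf',[470,-420],[630,-90],34,45)
    f('A',[520,-192],[620,-125],110,122)
    f('thick',[520,-254],[620,-193],110,122)
    f('B',[520,-315],[620,-254],110,122)
    f('done',[490,215],[570,280],80,92)
    f('plate',[350,180],[680,320],5,14)
    f('tube1',[350,180],[490,320],82,100)
    f('tube2',[560,180],[690,320],82,100)
    im=p['img']
    crops=[(340,185,150,90),(140,170,80,160)] if n=='top' else [(300,140,100,80),(165,235,165,115)]
    for i,(x,y,w,h) in enumerate(crops):
        s=min(780/w,590/h)
        cv2.imwrite(f'pics/{n}c{i}.png',cv2.cvtColor(cv2.resize(im[y:y+h,x:x+w],None,fx=s,fy=s,interpolation=cv2.INTER_CUBIC),cv2.COLOR_RGB2BGR))
        print(n,i,x,y,s)
E
```

```text
top
shelf 4972 (array([ 556.9, -255.3]), array([271.5, 100.2]), 82.62) [ 555.2 -259.1   40.1]
A 270 (array([ 568.8, -166.9]), array([45.1, 22. ]), 82.28) [ 568.8 -166.6  114.9]
thick 422 (array([ 560.1, -226.9]), array([45.8, 34.1]), 80.72) [ 560.  -226.2  115. ]
B 274 (array([ 555.1, -284.3]), array([44.1, 22. ]), 83.12) [ 555.1 -283.7  114.9]
done 246 (array([533. , 245.1]), array([23.1, 43.1]), 84.28) [532.8 244.6  84.8]
plate 3883 (array([506.7, 258.9]), array([116.8, 312.5]), 89.73) [513.4 244.6   9.8]
tube1 550 (array([419.1, 254. ]), array([29. , 78.7]), 88.56) [419.5 253.   88.3]
tube2 648 (array([619.5, 249.4]), array([42.7, 78.6]), 88.95) [623.8 248.7  89.9]
top 0 340 185 5.2
top 1 140 170 3.6875
side
shelf 1333 (array([ 554.4, -253.4]), array([276.9, 102.6]), 81.81) [ 540.8 -229.1   40.8]
A 110 (array([ 566.9, -164.4]), array([47.8, 21.9]), 81.36) [ 565.9 -162.7  115.1]
thick 151 (array([ 558.2, -224.6]), array([47.8, 36.2]), 75.74) [ 557.3 -221.6  115.1]
B 85 (array([ 554. , -281.8]), array([45.2, 25.4]), 82.53) [ 552.3 -279.2  115.5]
done 233 (array([536.5, 246.1]), array([24. , 54.8]), 81.82) [530.3 248.5  85.2]
plate 3984 (array([518.9, 254.6]), array([102.4, 292.6]), 89.1) [498.2 270.3  10.7]
tube1 578 (array([417.7, 257.3]), array([29.6, 79.3]), 88.35) [415.  261.   88.5]
tube2 554 (array([618.8, 252.9]), array([46.1, 81.4]), 89.02) [621.3 256.   90.1]
side 0 300 140 7.375
side 1 165 235 4.7272727272727275
```

View pics/topc0.png

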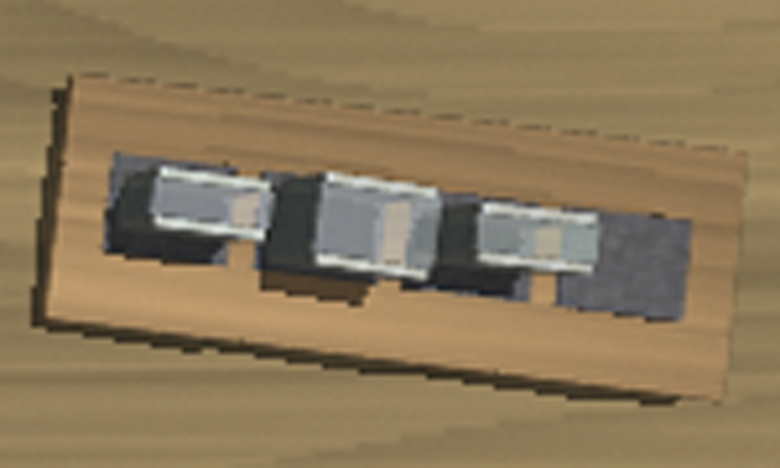

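View pics/topc1.png

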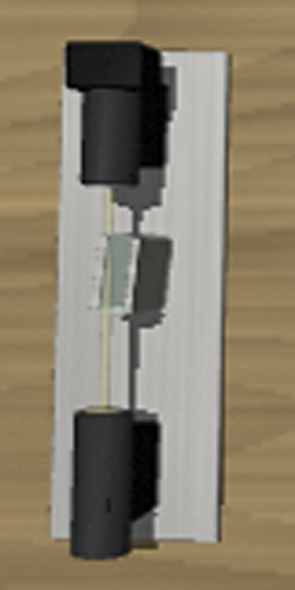

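The first crop shows the row: three blocks and the bare pad at the right end. The second shows the slim block turned slightly and offset from the beam (crop px 118,275). One more tube fit, along with the move computation.

```bash
cat >> h.py <<'E'
def jog(p0,yaw0,p1,yaw1):
    d=R.from_euler('xyz',[np.pi,0,yaw0]).inv().apply(np.subtract(p1,p0))/300
    dy=(yaw1-yaw0+np.pi)%(2*np.pi)-np.pi
    return 't',np.round(d,4),'wz',round(-dy/(np.pi/2),4),'rows',int(np.ceil(max(np.linalg.norm(d)*6,abs(np.degrees(dy))/8.59)))
def tubes(p,C):
    for lo,hi in (([360,225],[480,280]),([570,225],[680,280])):
        q=pick(C,p,lo,hi,86,95); x=q[:,0]; xs=[];ys=[]
        for b in np.arange(x.min()+3,x.max()-3,4):
            s=q[(x>=b)&(x<b+4),1]
            if len(s)>5: xs.append(b+2); ys.append((s.min()+s.max())/2)
        print('tube',np.round(np.percentile(x,[1,99]),1),np.round(xs)[[0,-1]],np.round(ys,1), 'ymean',np.round(np.mean(ys),1))
E
python3 - <<'E'
from h import *
for n in ['top','side']:
    p=ctrl.get_image(n); C=cloud(p); print(n); tubes(p,C)
    t=[r for r in ctrl.trace(p,'gauge')][0]['pixels']
    q=C[t&(C[...,2]>6)&(C[...,2]<13)&(p['depth']>0)]; print('plate',rect(q))
    q=C[t&(C[...,2]>18)&(p['depth']>0)];print('x span high', np.round(np.percentile(q,[0.5,99.5],axis=0),1).tolist())
y0=0.4208
print(jog([265.5,-593.3,231.3],y0,[470,-310,220],y0))
print(jog([470,-310,220],y0,[520,0,220],.1)); print(jog([520,0,220],.1,[533,246,200],-.1))
E
```

```text
top
tube [380.  456.6] [384. 456.] [254.9 254.7 254.8 254.5 253.6 252.8 254.9 254.2 255.1 254.8 254.1 252.8
 255.7 253.2 253.3 253.7 252.3 253.2 253.1] ymean 254.0
tube [582.2 658.6] [585. 657.] [251.8 250.6 249.9 251.8 250.  250.9 249.  250.4 249.9 250.  250.8 249.7
 248.7 249.1 249.1 249.  248.7 248.9 249.1] ymean 249.9
plate (array([518.7, 252.3]), array([100.4, 289. ]), 88.77)
x span high [[381.6, 227.7, 19.4], [656.6, 270.0, 95.2]]
side
tube [378.9 455. ] [383. 455.] [256.8 258.4 261.1 259.2 257.2 257.1 256.2 258.1 257.1 257.4 258.7 256.2
 255.2 256.9 256.1 257.8 256.  255.5 258.2] ymean 257.3
tube [580.  656.4] [584. 656.] [252.8 254.4 255.3 253.5 253.2 254.8 251.4 253.1 254.3 255.5 251.  252.8
 251.7 251.8 252.  252.8 252.3 252.9 250.2] ymean 252.9
plate (array([518.4, 254.6]), array([102.1, 291.1]), 88.76)
x span high [[378.5, 235.2, 18.4], [655.4, 273.9, 95.2]]
('t', array([ 1.008 , -0.5835,  0.0377]), 'wz', -0.0, 'rows', 7)
('t', array([ 0.5742, -0.8751, -0.    ]), 'wz', 0.2042, 'rows', 7)
('t', array([ 0.125 , -0.8116,  0.0667]), 'wz', 0.1273, 'rows', 5)
```

Call:
jog_arm(
  plan=[
    {"tx": 1.0, "ty": -0.58, "tz": 0.04},
    {"tx": 1.0, "ty": -0.58, "tz": 0.04},
    {"tx": 1.0, "ty": -0.58, "tz": 0.04},
    {"tx": 1.0, "ty": -0.58, "tz": 0.04},
    {"tx": 1.0, "ty": -0.58, "tz": 0.04},
    {"tx": 1.0, "ty": -0.58, "tz": 0.04},
    {"tx": 1.0, "ty": -0.58, "tz": 0.04},
    {"tx": 1.0, "ty": -0.58, "tz": 0.04},
    {"tx": 1.0, "ty": -0.58, "tz": 0.04},
  ],
)

```text
invalid input at $.plan[0]: expected keys tx, ty, tz, wx, wy, wz, claw
```

Call:
jog_arm(
  plan=[
    {"tx": 0.58, "ty": -0.88, "wz": 0.2},
    {"tx": 0.58, "ty": -0.88, "wz": 0.2},
    {"tx": 0.58, "ty": -0.88, "wz": 0.2},
    {"tx": 0.58, "ty": -0.88, "wz": 0.2},
    {"tx": 0.58, "ty": -0.88, "wz": 0.2},
    {"tx": 0.58, "ty": -0.88, "wz": 0.2},
    {"tx": 0.58, "ty": -0.88, "wz": 0.2},
    {"tx": 0.58, "ty": -0.88, "wz": 0.2},
    {"tx": 0.58, "ty": -0.88, "wz": 0.2},
    {"tx": 0.58, "ty": -0.88, "wz": 0.2},
  ],
)

```text
invalid input at $.plan[0]: expected keys tx, ty, tz, wx, wy, wz, claw
```

Call:
jog_arm(
  plan=[
    {"tx": 0.1, "ty": -0.6, "tz": 0.05, "wz": 0.127},
    {"tx": 0.1, "ty": -0.6, "tz": 0.05, "wz": 0.127},
    {"tx": 0.1, "ty": -0.6, "tz": 0.05, "wz": 0.127},
    {"tx": 0.1, "ty": -0.6, "tz": 0.05, "wz": 0.127},
    {"tx": 0.1, "ty": -0.6, "tz": 0.05, "wz": 0.127},
    {"tx": 0.1, "ty": -0.6, "tz": 0.05, "wz": 0.127},
    {"tx": 0.1, "ty": -0.6, "tz": 0.05, "wz": 0.127},
    {"tx": 0.1, "ty": -0.6, "tz": 0.05, "wz": 0.127},
  ],
)

```text
invalid input at $.plan[0]: expected keys tx, ty, tz, wx, wy, wz, claw
```

Call:
jog_arm(
  plan=[
    {"tx": 1.0, "ty": -0.58, "tz": 0.04, "wx": 0, "wy": 0, "wz": 0, "claw": 0},
    {"tx": 1.0, "ty": -0.58, "tz": 0.04, "wx": 0, "wy": 0, "wz": 0, "claw": 0},
    {"tx": 1.0, "ty": -0.58, "tz": 0.04, "wx": 0, "wy": 0, "wz": 0, "claw": 0},
    {"tx": 1.0, "ty": -0.58, "tz": 0.04, "wx": 0, "wy": 0, "wz": 0, "claw": 0},
    {"tx": 1.0, "ty": -0.58, "tz": 0.04, "wx": 0, "wy": 0, "wz": 0, "claw": 0},
    {"tx": 1.0, "ty": -0.58, "tz": 0.04, "wx": 0, "wy": 0, "wz": 0, "claw": 0},
    {"tx": 1.0, "ty": -0.58, "tz": 0.04, "wx": 0, "wy": 0, "wz": 0, "claw": 0},
    {"tx": 1.0, "ty": -0.58, "tz": 0.04, "wx": 0, "wy": 0, "wz": 0, "claw": 0},
    {"tx": 1.0, "ty": -0.58, "tz": 0.04, "wx": 0, "wy": 0, "wz": 0, "claw": 0},
    {"tx": 1.0, "ty": -0.58, "tz": 0.04, "wx": 0, "wy": 0, "wz": 0, "claw": 0},
  ],
)

```text
clock: 2.4
eef_pos: [467.5, -313.2, 219.4]
tool_rot: [3.141, 0.001, 0.419]
force: [0.0, -0.4, -0.1]
width: 85.3
gripper_force: 0.0
```

Call:
jog_arm(
  plan=[
    {"tx": 0.58, "ty": -0.88, "tz": 0, "wx": 0, "wy": 0, "wz": 0.2, "claw": 0},
    {"tx": 0.58, "ty": -0.88, "tz": 0, "wx": 0, "wy": 0, "wz": 0.2, "claw": 0},
    {"tx": 0.58, "ty": -0.88, "tz": 0, "wx": 0, "wy": 0, "wz": 0.2, "claw": 0},
    {"tx": 0.58, "ty": -0.88, "tz": 0, "wx": 0, "wy": 0, "wz": 0.2, "claw": 0},
    {"tx": 0.58, "ty": -0.88, "tz": 0, "wx": 0, "wy": 0, "wz": 0.2, "claw": 0},
    {"tx": 0.58, "ty": -0.88, "tz": 0, "wx": 0, "wy": 0, "wz": 0.2, "claw": 0},
    {"tx": 0.58, "ty": -0.88, "tz": 0, "wx": 0, "wy": 0, "wz": 0.2, "claw": 0},
    {"tx": 0.58, "ty": -0.88, "tz": 0, "wx": 0, "wy": 0, "wz": 0.2, "claw": 0},
    {"tx": 0.58, "ty": -0.88, "tz": 0, "wx": 0, "wy": 0, "wz": 0.2, "claw": 0},
    {"tx": 0.58, "ty": -0.88, "tz": 0, "wx": 0, "wy": 0, "wz": 0.2, "claw": 0},
    {"tx": 0.58, "ty": -0.88, "tz": 0, "wx": 0, "wy": 0, "wz": 0.2, "claw": 0},
  ],
)

```text
clock: 3.5
eef_pos: [519.1, -2.3, 219.4]
tool_rot: [3.141, 0.0, 0.103]
force: [0.9, 0.4, -0.3]
width: 85.5
gripper_force: 0.0
```

Call:
jog_arm(
  plan=[
    {"tx": 0.12, "ty": -0.8, "tz": 0.05, "wx": 0, "wy": 0, "wz": 0.127, "claw": 0},
    {"tx": 0.12, "ty": -0.8, "tz": 0.05, "wx": 0, "wy": 0, "wz": 0.127, "claw": 0},
    {"tx": 0.12, "ty": -0.8, "tz": 0.05, "wx": 0, "wy": 0, "wz": 0.127, "claw": 0},
    {"tx": 0.12, "ty": -0.8, "tz": 0.05, "wx": 0, "wy": 0, "wz": 0.127, "claw": 0},
    {"tx": 0.12, "ty": -0.8, "tz": 0.05, "wx": 0, "wy": 0, "wz": 0.127, "claw": 0},
    {"tx": 0.12, "ty": -0.8, "tz": 0.05, "wx": 0, "wy": 0, "wz": 0.127, "claw": 0},
    {"tx": 0.12, "ty": -0.8, "tz": 0.05, "wx": 0, "wy": 0, "wz": 0.127, "claw": 0},
    {"tx": 0.12, "ty": -0.8, "tz": 0.05, "wx": 0, "wy": 0, "wz": 0.127, "claw": 0},
    {"tx": 0.12, "ty": -0.8, "tz": 0.05, "wx": 0, "wy": 0, "wz": 0.127, "claw": 0},
    {"tx": 0.12, "ty": -0.8, "tz": 0.05, "wx": 0, "wy": 0, "wz": 0.127, "claw": 0},
  ],
)

```text
clock: 4.5
eef_pos: [530.0, 240.9, 204.6]
tool_rot: [3.141, -0.0, -0.096]
force: [-0.1, -0.6, -0.3]
width: 85.3
gripper_force: 0.0
```

```bash
python3 - <<'E'
from h import *
for n in ['top','side']:
    p=ctrl.get_image(n); C=cloud(p); s=ctrl.read_state()
    yaw=s['tool_rot'][2]; M=R.from_euler('xyz',[np.pi,0,yaw]).as_matrix()
    L=(C-s['eef_pos'])@M
    ok=(p['depth']>0)&(np.abs(L[...,0])<90)&(np.abs(L[...,1])<90)
    print(n,s['eef_pos'])
    for zl,zh in [(-60,-20),(-20,8),(-150,-60)]:
        q=L[ok&(L[...,2]>zl)&(L[...,2]<zh)]
        for sgn in (-1,1):
            r=q[q[:,1]*sgn>0]
            if len(r)>5: print(zl,sgn,len(r),np.round(np.percentile(r,[1,50,99],axis=0),1).tolist())
    save(p,n+'1.png')
E
```

```text
top [529.91670096 241.27239882 204.56724286]
-150 1 978 [[-28.9, 15.0, -149.6], [2.0, 41.7, -113.5], [34.7, 74.7, -65.5]]
side [529.83028859 241.57111227 204.52407753]
-60 -1 253 [[-13.9, -57.7, -59.5], [-7.9, -53.1, -38.4], [5.5, -42.4, -20.9]]
-60 1 266 [[-14.0, 40.9, -59.6], [-5.1, 43.5, -40.6], [11.1, 63.5, -20.4]]
-20 -1 14 [[-12.6, -49.8, -19.9], [-9.2, -49.1, -16.5], [3.9, -44.1, -14.1]]
-20 1 28 [[-11.8, 41.4, -19.7], [-2.0, 43.2, -17.3], [9.3, 48.8, -13.5]]
-150 -1 2068 [[-38.2, -73.9, -149.2], [-11.3, -36.8, -106.3], [13.1, -0.9, -61.9]]
-150 1 870 [[-38.5, 1.0, -147.4], [-12.1, 38.4, -93.3], [8.5, 71.8, -60.9]]
```

View pics/side1.png

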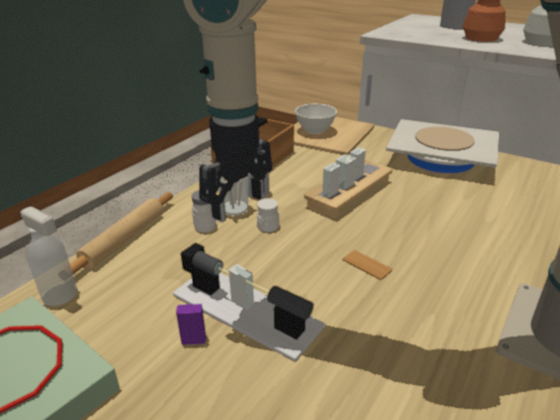

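The side view shows the open gripper straight above the slim block (px 242,287), and the fingers straddle it. Now descending.

```bash
python3 -c "
from h import *
print(jog([529.9,241.4,204.5],-.096,[532,247.5,38],-.1))"
```

```text
('t', array([ 0.005 , -0.0209,  0.555 ]), 'wz', 0.0025, 'rows', 4)
```

Call:
jog_arm(
  plan=[
    {"tx": 0.005, "ty": -0.02, "tz": 0.1, "wx": 0, "wy": 0, "wz": 0.003, "claw": 0},
    {"tx": 0.005, "ty": -0.02, "tz": 0.2, "wx": 0, "wy": 0, "wz": 0.003, "claw": 0},
    {"tx": 0.005, "ty": -0.02, "tz": 0.3, "wx": 0, "wy": 0, "wz": 0.003, "claw": 0},
    {"tx": 0.005, "ty": -0.02, "tz": 0.4, "wx": 0, "wy": 0, "wz": 0.003, "claw": 0},
    {"tx": 0.005, "ty": -0.02, "tz": 0.5, "wx": 0, "wy": 0, "wz": 0.003, "claw": 0},
    {"tx": 0.005, "ty": -0.02, "tz": 0.555, "wx": 0, "wy": 0, "wz": 0.003, "claw": 0},
    {"tx": 0.005, "ty": -0.02, "tz": 0.555, "wx": 0, "wy": 0, "wz": 0.003, "claw": 0},
    {"tx": 0.005, "ty": -0.02, "tz": 0.555, "wx": 0, "wy": 0, "wz": 0.003, "claw": 0.5},
    {"tx": 0.005, "ty": -0.02, "tz": 0.555, "wx": 0, "wy": 0, "wz": 0.003, "claw": 0.55},
    {"tx": 0.005, "ty": -0.02, "tz": 0.555, "wx": 0, "wy": 0, "wz": 0.003, "claw": 0.55},
    {"tx": 0.005, "ty": -0.02, "tz": 0.555, "wx": 0, "wy": 0, "wz": 0.003, "claw": 0.55},
  ],
)

```text
clock: 5.7
eef_pos: [532.2, 248.7, 38.9]
tool_rot: [-3.141, -0.002, -0.098]
force: [0.3, -0.2, 1.0]
width: 38.7
gripper_force: 0.0
```

```bash
python3 - <<'E'
from h import *
for n in ['top','side']:
    p=ctrl.get_image(n); C=cloud(p); s=ctrl.read_state()
    print(n,s['eef_pos'],s['tool_rot'],s['force'],s['width'])
    q=pick(C,p,[500,190],[565,310],0,93)
    M=R.from_euler('xyz',[np.pi,0,s['tool_rot'][2]]).as_matrix(); L=(q-s['eef_pos'])@M
    for r in ctrl.trace(p,'done_centre')[:2]:
        l=(C[r['pixels']&(p['depth']>0)]-s['eef_pos'])@M; print(r['score'],r['extent'],np.round(np.percentile(l,[2,50,98],axis=0),1).tolist())
    for zl,zh in [(-60,-42),(-42,0)]:
        r=L[(L[:,2]>zl)&(L[:,2]<zh)]; 
        for sg in (-1,1):
            a=r[r[:,1]*sg>0]
            if len(a): print(zl,sg,len(a),np.round(np.percentile(a,[1,50,99],axis=0),1).tolist())
    save(p,n+'2.png')
E
```

```text
top [532.02608479 248.6815705   38.62554751] [-3.14082657e+00 -1.15955694e-03 -9.74932918e-02] [-0.92406813 -0.0465938  -0.13305411] 38.4064198590271
0.39 [182.3, 236.5, 9.5, 8.6] [[13.1, 4.9, -50.1], [19.4, 14.3, -8.5], [23.0, 17.6, 24.3]]
-60 1 36 [[-13.3, 6.0, -54.1], [11.5, 29.5, -48.5], [22.8, 45.2, -43.0]]
-42 -1 5 [[29.9, -7.7, -39.9], [31.7, -5.5, -39.2], [32.1, -3.9, -37.9]]
-42 1 30 [[-18.1, 6.5, -41.1], [17.5, 14.3, -15.8], [23.0, 32.9, -0.6]]
side [531.83205935 248.57718391  38.30024539] [-3.14113339e+00 -6.71633122e-04 -9.75582797e-02] [0.39534645 0.24862977 0.24684164] 38.53225150923042
0.75 [191.2, 323.4, 28.0, 44.5] [[-12.3, -136.2, -38.9], [2.1, -120.4, -12.5], [21.1, -100.1, 32.9]]
0.74 [330.9, 180.9, 20.1, 32.1] [[63.6, 385.3, -79.0], [67.6, 396.7, -48.1], [86.7, 430.1, -5.9]]
-60 -1 136 [[-21.5, -51.4, -54.5], [-11.7, -22.1, -48.3], [9.0, -0.6, -42.5]]
-60 1 160 [[-21.6, 0.6, -54.3], [-8.9, 19.5, -48.0], [10.0, 48.4, -43.1]]
-42 -1 366 [[-29.9, -33.7, -41.4], [-10.5, -9.5, -23.2], [14.3, -1.2, -1.0]]
-42 1 114 [[-22.8, 0.3, -41.7], [-19.5, 11.8, -24.4], [9.4, 32.7, -0.3]]
```

Call:
jog_arm(
  plan=[
    {"tx": 0, "ty": 0.003, "tz": 0, "wx": 0, "wy": 0, "wz": 0, "claw": 0.65},
    {"tx": 0, "ty": 0.003, "tz": 0, "wx": 0, "wy": 0, "wz": 0, "claw": 0.7},
    {"tx": 0, "ty": 0.003, "tz": 0, "wx": 0, "wy": 0, "wz": 0, "claw": 0.75},
    {"tx": 0, "ty": 0.003, "tz": 0, "wx": 0, "wy": 0, "wz": 0, "claw": 0.85},
    {"tx": 0, "ty": 0.003, "tz": 0, "wx": 0, "wy": 0, "wz": 0, "claw": 1},
    {"tx": 0, "ty": 0.003, "tz": 0, "wx": 0, "wy": 0, "wz": 0, "claw": 1},
    {"tx": 0, "ty": 0.003, "tz": 0, "wx": 0, "wy": 0, "wz": 0, "claw": 1},
    {"tx": 0, "ty": 0.003, "tz": 0, "wx": 0, "wy": 0, "wz": 0, "claw": 1},
  ],
)

```text
clock: 6.7
eef_pos: [531.5, 247.4, 37.9]
tool_rot: [3.141, -0.0, -0.098]
force: [-1.6, -2.4, 2.9]
width: 21.6
gripper_force: 58.9
```

Call:
jog_arm(
  plan=[
    {"tx": 0, "ty": 0, "tz": -0.05, "wx": 0, "wy": 0, "wz": 0, "claw": 1},
    {"tx": 0, "ty": 0, "tz": -0.15, "wx": 0, "wy": 0, "wz": 0, "claw": 1},
    {"tx": 0, "ty": 0, "tz": -0.3, "wx": 0, "wy": 0, "wz": 0, "claw": 1},
    {"tx": 0, "ty": 0, "tz": -0.4, "wx": 0, "wy": 0, "wz": 0, "claw": 1},
    {"tx": 0, "ty": 0, "tz": -0.4, "wx": 0, "wy": 0, "wz": 0, "claw": 1},
    {"tx": 0, "ty": 0, "tz": -0.4, "wx": 0, "wy": 0, "wz": 0, "claw": 1},
  ],
)

```text
clock: 7.3
eef_pos: [531.5, 247.9, 158.7]
tool_rot: [-3.14, -0.001, -0.097]
force: [0.0, 0.7, -1.6]
width: 21.5
gripper_force: 58.8
```

```bash
cat >> h.py <<'E'
def held(n,zr=(-64,0),rad=45,w=30):
    p=ctrl.get_image(n); C=cloud(p); s=ctrl.read_state()
    M=R.from_euler('xyz',s['tool_rot']).as_matrix(); L=(C-s['eef_pos'])@M
    return p,C,s,L
E
python3 - <<'E'
from h import *
for n in ['top','side']:
    p,C,s,L=held(n)
    print(n,s['eef_pos'],s['tool_rot'],s['force'],s['width'])
    for nm in ['done_centre','done_clear']:
      for r in ctrl.trace(p,nm)[:3]:
        l=L[r['pixels']&(p['depth']>0)]; print(nm,r['score'],r['extent'],np.round(np.percentile(l,[2,50,98],axis=0),1).tolist())
    b=(p['depth']>0)&(np.abs(L[...,0])<30)&(np.abs(L[...,1])<11)&(L[...,2]>2)&(L[...,2]<60)
    if b.sum(): print('below tips',b.sum(),np.round(np.percentile(L[b],[1,50,99],axis=0),1).tolist())
    if n=='side':
        u,v=[int(x) for x in proj(p,s['eef_pos'])]
        cr=p['img'][max(0,v-60):v+60,max(0,u-80):u+80]
        cv2.imwrite('pics/s3.png',cv2.cvtColor(cv2.resize(cr,None,fx=4,fy=4,interpolation=cv2.INTER_CUBIC),cv2.COLOR_RGB2BGR))
E
```

```text
top [530.68831622 247.50857572 157.51595988] [ 3.14128993e+00  1.09822173e-03 -9.71927036e-02] [-0.456554   -0.3999026  -1.62678464] 21.934001115437194
done_clear 0.57 [293.6, 311.6, 28.6, 50.7] [[-166.2, 237.3, 148.1], [-119.3, 258.8, 151.7], [-72.5, 280.6, 155.0]]
below tips 21 [[-18.5, 6.5, 3.2], [16.8, 10.7, 13.7], [24.0, 11.0, 27.1]]
side [530.421878   247.16203718 156.37318936] [ 3.14003217e+00  2.60170853e-03 -9.74522464e-02] [ 0.42141062  1.0714397  -0.85559274] 21.29607304652155
done_centre 0.81 [189.9, 325.1, 29.8, 43.4] [[-10.7, -138.4, 78.9], [3.9, -122.5, 106.8], [23.9, -100.7, 153.0]]
done_centre 0.56 [238.5, 237.8, 26.0, 43.8] [[-22.3, -12.5, -48.7], [-18.5, -7.2, -7.7], [17.4, 11.1, 26.1]]
done_clear 0.63 [189.7, 318.5, 30.4, 36.3] [[-9.8, -133.6, 78.4], [6.9, -111.9, 80.7], [28.6, -97.4, 147.8]]
done_clear 0.55 [245.7, 235.2, 13.2, 41.9] [[-22.7, -7.2, -48.7], [-20.8, -0.5, -24.9], [-4.9, 6.2, 21.8]]
below tips 170 [[-22.8, -10.9, 3.2], [-19.0, -8.5, 14.9], [19.8, 9.7, 27.3]]
```

View pics/s3.png

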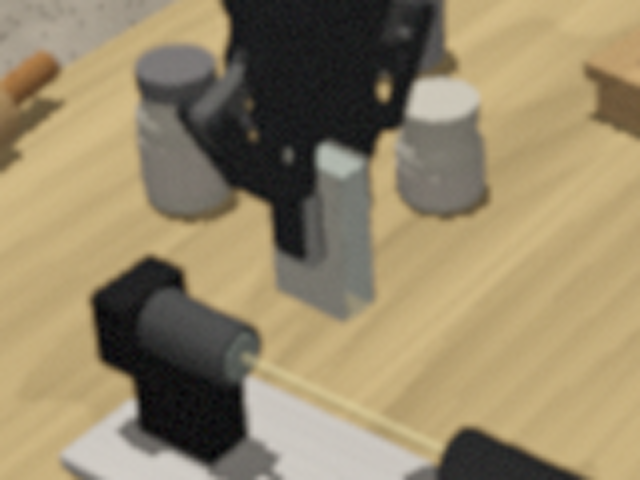

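The slim block hangs upright between the pads, gripped on the frosted faces (crop px 330,230). Next I'll locate the empty pad by colour and compute the transfer.

```bash
python3 - <<'E'
from h import *
a=np.radians(82.62);u=np.array([np.cos(a),np.sin(a)]);w=np.array([-u[1],u[0]])
for n,c in [('top',[556.9,-255.3]),('side',[554.9,-253.0])]:
    p=ctrl.get_image(n); C=cloud(p); hsv=cv2.cvtColor(p['img'],cv2.COLOR_RGB2HSV)
    d=C[...,:2]-c; s=d@u; t=d@w
    m=(p['depth']>0)&(s<-60)&(s>-132)&(abs(t)<45)&(abs(C[...,2]-40)<6)&(hsv[...,1]<80)
    print(n,m.sum(),'along',np.round(np.percentile(s[m],[1,50,99]),1),'across',np.round(np.percentile(t[m],[1,50,99]),1))
s=ctrl.read_state(); print(s['eef_pos'],s['tool_rot'])
print(jog([531,247.7,158],-.0975,[540,0,178],.6)); print(jog([540,0,178],.6,[543.5,-342,178],1.440)); 
E
```

```text
top 406 along [-114.   -93.8  -65.6] across [-19.7   2.6  20.4]
side 106 along [-114.8  -92.2  -63.7] across [-22.    4.   19.5]
[531.13902422 247.30547563 157.00782881] [ 3.14074094e+00  1.22452671e-03 -9.76444495e-02]
('t', array([ 0.1102,  0.8188, -0.0667]), 'wz', -0.444, 'rows', 5)
('t', array([-0.6341,  0.9475,  0.    ]), 'wz', -0.5348, 'rows', 7)
```

Call:
jog_arm(
  plan=[
    {"tx": 0.11, "ty": 0.82, "tz": -0.067, "wx": 0, "wy": 0, "wz": -0.444, "claw": 1},
    {"tx": 0.11, "ty": 0.82, "tz": -0.067, "wx": 0, "wy": 0, "wz": -0.444, "claw": 1},
    {"tx": 0.11, "ty": 0.82, "tz": -0.067, "wx": 0, "wy": 0, "wz": -0.444, "claw": 1},
    {"tx": 0.11, "ty": 0.82, "tz": -0.067, "wx": 0, "wy": 0, "wz": -0.444, "claw": 1},
    {"tx": 0.11, "ty": 0.82, "tz": -0.067, "wx": 0, "wy": 0, "wz": -0.444, "claw": 1},
    {"tx": 0.11, "ty": 0.82, "tz": -0.067, "wx": 0, "wy": 0, "wz": -0.444, "claw": 1},
    {"tx": 0.11, "ty": 0.82, "tz": -0.067, "wx": 0, "wy": 0, "wz": -0.444, "claw": 1},
    {"tx": 0.11, "ty": 0.82, "tz": -0.067, "wx": 0, "wy": 0, "wz": -0.444, "claw": 1},
    {"tx": 0.11, "ty": 0.82, "tz": -0.067, "wx": 0, "wy": 0, "wz": -0.444, "claw": 1},
  ],
)

```text
clock: 8.6
eef_pos: [540.3, 1.7, 177.7]
tool_rot: [-3.141, -0.0, 0.603]
force: [0.4, 0.1, -2.1]
width: 21.2
gripper_force: 59.2
```

Call:
jog_arm(
  plan=[
    {"tx": -0.634, "ty": 0.948, "tz": 0, "wx": 0, "wy": 0, "wz": -0.535, "claw": 1},
    {"tx": -0.634, "ty": 0.948, "tz": 0, "wx": 0, "wy": 0, "wz": -0.535, "claw": 1},
    {"tx": -0.634, "ty": 0.948, "tz": 0, "wx": 0, "wy": 0, "wz": -0.535, "claw": 1},
    {"tx": -0.634, "ty": 0.948, "tz": 0, "wx": 0, "wy": 0, "wz": -0.535, "claw": 1},
    {"tx": -0.634, "ty": 0.948, "tz": 0, "wx": 0, "wy": 0, "wz": -0.535, "claw": 1},
    {"tx": -0.634, "ty": 0.948, "tz": 0, "wx": 0, "wy": 0, "wz": -0.535, "claw": 1},
    {"tx": -0.634, "ty": 0.948, "tz": 0, "wx": 0, "wy": 0, "wz": -0.535, "claw": 1},
    {"tx": -0.634, "ty": 0.948, "tz": 0, "wx": 0, "wy": 0, "wz": -0.535, "claw": 1},
    {"tx": -0.634, "ty": 0.948, "tz": 0, "wx": 0, "wy": 0, "wz": -0.535, "claw": 1},
    {"tx": -0.634, "ty": 0.948, "tz": 0, "wx": 0, "wy": 0, "wz": -0.535, "claw": 1},
    {"tx": -0.634, "ty": 0.948, "tz": 0, "wx": 0, "wy": 0, "wz": -0.535, "claw": 1},
    {"tx": -0.634, "ty": 0.948, "tz": 0, "wx": 0, "wy": 0, "wz": -0.535, "claw": 1},
  ],
)

```text
clock: 9.8
eef_pos: [544.6, -340.8, 178.1]
tool_rot: [3.142, -0.0, 1.443]
force: [-0.1, 0.5, -2.0]
width: 21.3
gripper_force: 59.3
```

```bash
cat > hover.py <<'E'
from h import *
P=[]
for i in range(5): s=ctrl.read_state();P.append(np.r_[s['eef_pos'],s['tool_rot']])
print(np.round(np.mean(P,0),3))
for n in ['top','side']:
    p,C,s,L=held(n)
    print(n,np.round(s['eef_pos'],1),np.round(s['tool_rot'],3),s['width'])
    b=(p['depth']>0)&(np.abs(L[...,0])<32)&(np.abs(L[...,1])<25)&(L[...,2]>2)&(L[...,2]<30)
    if b.sum(): print('below tips',b.sum(),np.round(np.percentile(L[b],[1,50,99],axis=0),1).tolist())
E
python3 hover.py
```

```text
[ 544.623 -340.823  178.113    3.142   -0.       1.443]
top [ 544.4 -341.3  178.1] [ 3.142 -0.     1.442] 21.544877067928432
below tips 87 [[6.7, -10.4, 2.6], [23.4, 0.1, 13.5], [24.6, 11.1, 26.7]]
side [ 544.3 -341.7  178.1] [3.141 0.    1.442] 21.308296899726315
below tips 132 [[-18.0, -13.7, 2.1], [20.5, -10.1, 13.6], [27.9, 10.3, 26.6]]
```

```bash
python3 -c "
from h import *
print(jog([544.4,-341.4,178.1],1.4425,[544.6,-345,76],1.442))"
```

```text
('t', array([-0.0118,  0.0022,  0.3403]), 'wz', 0.0003, 'rows', 3)
```

Call:
jog_arm(
  plan=[
    {"tx": -0.012, "ty": 0.002, "tz": 0.1, "wx": 0, "wy": 0, "wz": 0, "claw": 1},
    {"tx": -0.012, "ty": 0.002, "tz": 0.2, "wx": 0, "wy": 0, "wz": 0, "claw": 1},
    {"tx": -0.012, "ty": 0.002, "tz": 0.28, "wx": 0, "wy": 0, "wz": 0, "claw": 1},
    {"tx": -0.012, "ty": 0.002, "tz": 0.32, "wx": 0, "wy": 0, "wz": 0, "claw": 1},
    {"tx": -0.012, "ty": 0.002, "tz": 0.34, "wx": 0, "wy": 0, "wz": 0, "claw": 1},
    {"tx": -0.012, "ty": 0.002, "tz": 0.34, "wx": 0, "wy": 0, "wz": 0, "claw": 1},
    {"tx": -0.012, "ty": 0.002, "tz": 0.34, "wx": 0, "wy": 0, "wz": 0, "claw": 1},
  ],
)

```text
clock: 10.6
eef_pos: [545.0, -346.6, 77.1]
tool_rot: [3.14, 0.001, 1.44]
force: [0.2, 0.6, -1.5]
width: 21.6
gripper_force: 59.3
```

```bash
python3 hover.py; python3 - <<'E'
from h import *
for n,(w,h,k) in {'top':(110,80,6),'side':(90,80,6)}.items():
    p=ctrl.get_image(n); s=ctrl.read_state()
    u,v=[int(x) for x in proj(p,s['eef_pos'])]
    x0,y0=max(0,u-w//2-20*(n=='top')),max(0,v-h//2); cr=p['img'][y0:y0+h,x0:x0+w]
    cr=cv2.convertScaleAbs(cr,alpha=1.3,beta=20)
    cv2.imwrite(f'pics/{n}4.png',cv2.cvtColor(cv2.resize(cr,None,fx=k,fy=k,interpolation=cv2.INTER_CUBIC),cv2.COLOR_RGB2BGR)); print(n,x0,y0,k)
E
```

```text
[ 5.44991e+02 -3.46630e+02  7.70900e+01  3.14000e+00  1.00000e-03
  1.44000e+00]
top [ 545.  -346.7   77.3] [3.139e+00 1.000e-03 1.440e+00] 21.43503688405307
below tips 28 [[6.8, -10.6, 2.6], [22.2, -6.3, 9.9], [24.2, 10.1, 26.0]]
side [ 545.  -346.7   77.3] [3.139e+00 1.000e-03 1.440e+00] 21.209269100830575
below tips 90 [[-20.2, -13.6, 3.3], [15.0, -10.8, 14.7], [25.9, 1.1, 26.1]]
top 393 195 6
side 325 116 6
```

View pics/top4.png

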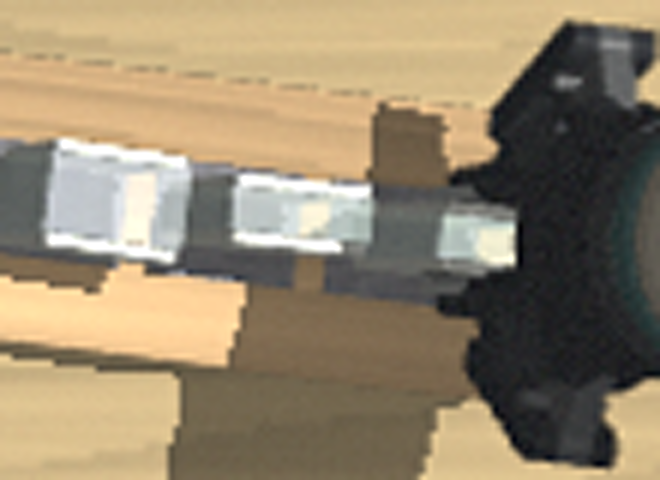

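View pics/side4.png

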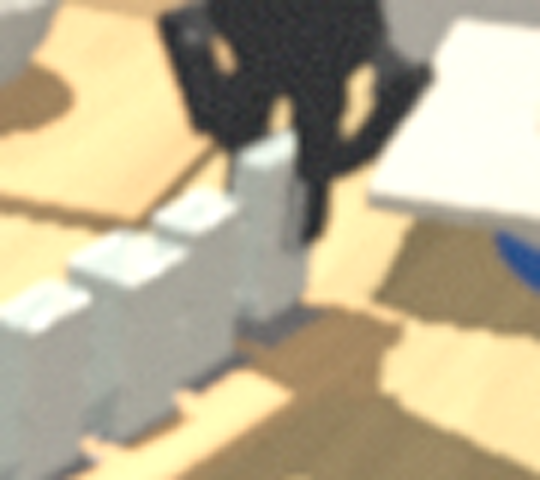

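```bash
python3 - <<'E'
from h import *
c=np.array([556.9,-255.3]);a=np.radians(82.62);u=np.array([np.cos(a),np.sin(a)]);w=np.array([-u[1],u[0]])
for k in range(2):
    p,C,s,L=held('top'); st=(C[...,:2]-c)
    S=st@u;T=st@w;Z=C[...,2]
    for nm,lo,hi,zl,zh in [('A',55,130,109,120),('thick',0,58,109,120),('B',-58,0,109,120),('held',-80,-45,120.5,130)]:
        m=(p['depth']>0)&(S>lo)&(S<hi)&(abs(T)<16 if nm=='held' else abs(T)<30)&(Z>zl)&(Z<zh)
        print(nm,m.sum(),'S',np.round([S[m].min(),S[m].max()],1),'T',np.round([T[m].min(),T[m].max()],1),'z',np.round(np.median(Z[m]),1), 'rect',rect(C[m]))
    print(np.round((s['eef_pos'][:2]-c)@np.array([u,w]).T,1))
def ray(p,px,z):
    d=R.from_euler('xyz',p['orientation']).apply([(px[0]-p['cx'])/p['fx'],(px[1]-p['cy'])/p['fy'],1]); o=np.array(p['position'])
    q=(o+d*(z-o[2])/d[2])[:2]-c; return np.round([q@u,q@w],1)
f=lambda x,y:(393+x/6-.5,195+y/6-.5)
print('thickR',ray(p,f(188,208),115),'BL',ray(p,f(232,212),115),'BR',ray(p,f(371,217),115))
print('held', ray(p,f(440,237),124.6),ray(p,f(441,208),124.6),ray(p,f(441,268),124.6))
E
```

```text
A 269 S [ 66.9 111.2] T [-11.5  10.6] z 114.9 rect (array([ 568.8, -167. ]), array([44.4, 22.1]), 82.34)
thick 427 S [ 6.3 51.6] T [-16.7  18. ] z 114.9 rect (array([ 560. , -226.6]), array([44.9, 33.8]), 80.84)
B 276 S [-51.7  -7.1] T [-13.1   9.3] z 115.0 rect (array([ 555. , -284.6]), array([44.5, 22.1]), 83.63)
held 80 S [-80.  -67.9] T [-10.3  12.2] z 124.0 rect (array([ 546.4, -328.5]), array([11.9, 22.5]), 83.65)
[-92.1   0.6]
A 269 S [ 66.7 111.6] T [-11.4  10.6] z 114.9 rect (array([ 568.8, -166.9]), array([44.9, 22. ]), 82.53)
thick 424 S [ 6.7 51.3] T [-16.8  18. ] z 115.0 rect (array([ 560.1, -226.5]), array([44.1, 34. ]), 80.97)
B 279 S [-50.1  -6.1] T [-13.    9.3] z 115.2 rect (array([ 555.2, -283.4]), array([43.9, 22. ]), 83.35)
held 77 S [-80.  -67.6] T [-12.2  11.1] z 123.4 rect (array([ 548. , -328.5]), array([12.2, 23.4]), 82.01)
[-92.1   0.7]
thickR [6.7 0.3] BL [-7.1 -0.1] BR [-50.3  -3.7]
held [-68.4   0.5] [-67.8  -8.6] [-69.6  10. ]
```

Top view: the held block's end sits about 17 mm from its neighbour's, and its centre is at S=-89.8, T≈0.3 in the shelf frame, so it's aligned. Side view shows it just above the pad. Lowering.

Call:
jog_arm(
  plan=[
    {"tx": 0, "ty": 0, "tz": 0.01, "wx": 0, "wy": 0, "wz": 0, "claw": 1},
    {"tx": 0, "ty": 0, "tz": 0.018, "wx": 0, "wy": 0, "wz": 0, "claw": 1},
    {"tx": 0, "ty": 0, "tz": 0.024, "wx": 0, "wy": 0, "wz": 0, "claw": 1},
    {"tx": 0, "ty": 0, "tz": 0.027, "wx": 0, "wy": 0, "wz": 0, "claw": 1},
    {"tx": 0, "ty": 0, "tz": 0.027, "wx": 0, "wy": 0, "wz": 0, "claw": 1},
    {"tx": 0, "ty": 0, "tz": 0.027, "wx": 0, "wy": 0, "wz": 0, "claw": 1},
  ],
)

```text
clock: 11.5
eef_pos: [543.8, -346.2, 68.0]
tool_rot: [-3.141, -0.0, 1.44]
force: [-1.2, 1.7, 2.2]
width: 21.3
gripper_force: 59.7
```

Call:
jog_arm(
  plan=[
    {"tx": 0, "ty": 0, "tz": 0.001, "wx": 0, "wy": 0, "wz": 0, "claw": 1},
    {"tx": 0, "ty": 0, "tz": 0.001, "wx": 0, "wy": 0, "wz": 0, "claw": 1},
    {"tx": 0, "ty": 0, "tz": 0.001, "wx": 0, "wy": 0, "wz": 0, "claw": 1},
  ],
)

```text
clock: 11.8
eef_pos: [543.9, -346.2, 68.0]
tool_rot: [-3.141, -0.0, 1.44]
force: [-1.8, 1.6, 4.9]
width: 21.4
gripper_force: 60.2
```

Call:
jog_arm(
  plan=[
    {"tx": 0, "ty": 0, "tz": 0, "wx": 0, "wy": 0, "wz": 0, "claw": 0.7},
    {"tx": 0, "ty": 0, "tz": 0, "wx": 0, "wy": 0, "wz": 0, "claw": 0.6},
    {"tx": 0, "ty": 0, "tz": 0, "wx": 0, "wy": 0, "wz": 0, "claw": 0.4},
    {"tx": 0, "ty": 0, "tz": 0, "wx": 0, "wy": 0, "wz": 0, "claw": 0.4},
    {"tx": 0, "ty": 0, "tz": 0, "wx": 0, "wy": 0, "wz": 0, "claw": 0.4},
    {"tx": 0, "ty": 0, "tz": -0.1, "wx": 0, "wy": 0, "wz": 0, "claw": 0.4},
    {"tx": 0, "ty": 0, "tz": -0.25, "wx": 0, "wy": 0, "wz": 0, "claw": 0.3},
    {"tx": 0, "ty": 0, "tz": -0.4, "wx": 0, "wy": 0, "wz": 0, "claw": 0},
    {"tx": 0.4, "ty": 0.02, "tz": -0.4, "wx": 0, "wy": 0, "wz": 0, "claw": 0},
    {"tx": 0.4, "ty": 0.02, "tz": -0.4, "wx": 0, "wy": 0, "wz": 0, "claw": 0},
    {"tx": 0.4, "ty": 0.02, "tz": -0.4, "wx": 0, "wy": 0, "wz": 0, "claw": 0},
  ],
)

```text
clock: 12.9
eef_pos: [567.2, -221.6, 188.5]
tool_rot: [3.14, -0.004, 1.446]
force: [0.6, 0.2, 0.3]
width: 85.3
gripper_force: 0.0
```

```bash
cat > row.py <<'E'
from h import *
c=np.array([556.9,-255.3]);a=np.radians(82.62);u=np.array([np.cos(a),np.sin(a)]);w=np.array([-u[1],u[0]])
for n,cc in (('top',c),('side',c+[-2,2.3])):
    p,C,s,L=held(n); st=(C[...,:2]-cc); S=st@u;T=st@w;Z=C[...,2]; print(n,np.round(s['eef_pos'],1),np.round(s['tool_rot'],3))
    for nm,lo,hi in [('A',60,130),('thick',0,58),('B',-58,0),('done',-130,-61)]:
        m=(p['depth']>0)&(S>lo)&(S<hi)&(abs(T)<30)&(Z>109)&(Z<120)
        if m.sum()>9: print(nm,m.sum(),'S',np.round([S[m].min(),S[m].max()],1),'T',np.round([T[m].min(),T[m].max()],1),'rect',rect(C[m]),np.round(np.median(Z[m]),1))
E
python3 row.py
```

```text
top [ 567.7 -219.2  188.4] [ 3.14  -0.005  1.449]
A 269 S [ 67.  111.4] T [-11.5  10.7] rect (array([ 568.7, -166.9]), array([44.3, 22.1]), 82.4) 115.0
thick 418 S [ 6.3 51.6] T [-16.8  17.7] rect (array([ 560. , -226.6]), array([45., 34.]), 80.93) 114.9
side [ 567.1 -222.7  188.1] [ 3.140e+00 -3.000e-03  1.448e+00]
A 115 S [ 63.6 111.3] T [-14.4  11.5] rect (array([ 566.4, -166.3]), array([47.9, 25.1]), 86.5) 115.5
thick 152 S [ 6.6 52.7] T [-19.6  17.8] rect (array([ 559.8, -223.7]), array([45.5, 37.3]), 81.25) 116.0
B 93 S [-52.3  -6.7] T [-14.4   9.8] rect (array([ 553.4, -282.5]), array([45.4, 23.8]), 84.26) 115.7
done 93 S [-115.8  -65.8] T [-14.4  12.6] rect (array([ 543. , -343.3]), array([50.1, 25.4]), 88.95) 115.4
```

Call:
jog_arm(
  plan=[
    {"tx": 0.5, "ty": 0, "tz": 0, "wx": 0, "wy": 0, "wz": 0, "claw": 0},
    {"tx": 0.5, "ty": 0, "tz": 0, "wx": 0, "wy": 0, "wz": 0, "claw": 0},
    {"tx": 0.5, "ty": 0, "tz": 0, "wx": 0, "wy": 0, "wz": 0, "claw": 0},
    {"tx": 0.5, "ty": 0, "tz": 0, "wx": 0, "wy": 0, "wz": 0, "claw": 0},
    {"tx": 0.5, "ty": 0, "tz": 0, "wx": 0, "wy": 0, "wz": 0, "claw": 0},
  ],
)

```text
clock: 13.5
eef_pos: [585.4, -78.9, 187.5]
tool_rot: [3.141, 0.001, 1.442]
force: [-0.4, -1.1, 0.2]
width: 85.5
gripper_force: 0.0
```

```bash
python3 row.py;python3 row.py|head -5;  python3 - <<'E'
from h import *
p=ctrl.get_image('top'); cr=p['img'][185:275,340:490]
cv2.imwrite('pics/top5.png',cv2.cvtColor(cv2.resize(cr,None,fx=5.2,fy=5.2,interpolation=cv2.INTER_CUBIC),cv2.COLOR_RGB2BGR))
E
```

```text
top [585.1 -81.  187.4] [-3.141e+00  2.000e-03  1.439e+00]
done 286 S [-112.3  -67.5] T [-10.4  11.8] rect (array([ 544.7, -344.3]), array([44.8, 22.1]), 83.06) 115.0
side [584.9 -82.  187.3] [-3.141e+00  2.000e-03  1.437e+00]
A 115 S [ 64.4 112.3] T [-14.3  11.6] rect (array([ 567.5, -165.6]), array([47.5, 25.6]), 79.92) 115.6
thick 152 S [ 7.3 52.2] T [-18.8  18.7] rect (array([ 558.8, -223.5]), array([44.7, 37.6]), 83.21) 115.7
B 94 S [-55.6  -7.4] T [-14.1   9.5] rect (array([ 553.3, -284.6]), array([48.1, 23.6]), 81.88) 115.4
done 89 S [-113.6  -66.3] T [-11.8  12.8] rect (array([ 543.3, -342.3]), array([46.9, 24.6]), 85.08) 115.7
top [584.9 -82.2 187.3] [-3.141e+00  2.000e-03  1.437e+00]
done 276 S [-112.5  -68. ] T [-10.4  11.7] rect (array([ 544.6, -344.7]), array([44.5, 22.1]), 82.68) 115.0
side [584.9 -82.1 187.3] [-3.141e+00  1.000e-03  1.437e+00]
A 113 S [ 64.5 111.4] T [-13.4  11.5] rect (array([ 567.3, -165.9]), array([47. , 24.9]), 83.69) 115.6
thick 156 S [ 4.7 51.9] T [-18.8  18.3] rect (array([ 558.3, -224.9]), array([46. , 36.4]), 80.15) 115.8
```

View pics/top5.png

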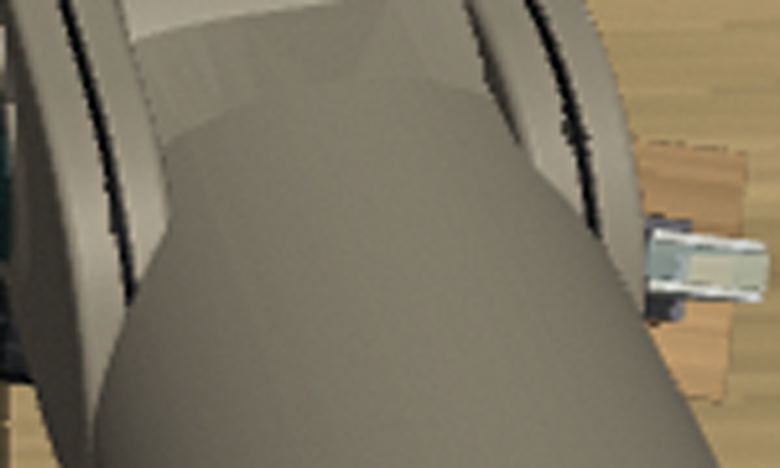

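Top view: only the done block (crop px 708,265) is clear of the arm. It is at S=-90.0, T=0.7, angle 82.9°, upright on its pad. Now the thick one.

```bash
python3 -c "
from h import *
print(jog([584.9,-82.1,187.3],1.437,[559.5,-227.3,187.3],1.42))"
```

```text
('t', array([-0.491 , -0.0193, -0.    ]), 'wz', 0.0108, 'rows', 3)
```

Call:
jog_arm(
  plan=[
    {"tx": -0.49, "ty": -0.02, "tz": 0, "wx": 0, "wy": 0, "wz": 0.011, "claw": 0},
    {"tx": -0.49, "ty": -0.02, "tz": 0, "wx": 0, "wy": 0, "wz": 0.011, "claw": 0},
    {"tx": -0.49, "ty": -0.02, "tz": 0, "wx": 0, "wy": 0, "wz": 0.011, "claw": 0},
    {"tx": -0.49, "ty": -0.02, "tz": 0, "wx": 0, "wy": 0, "wz": 0.011, "claw": 0},
    {"tx": -0.49, "ty": -0.02, "tz": 0, "wx": 0, "wy": 0, "wz": 0.011, "claw": 0},
    {"tx": -0.49, "ty": -0.02, "tz": 0.1, "wx": 0, "wy": 0, "wz": 0.011, "claw": 0},
    {"tx": -0.49, "ty": -0.02, "tz": 0.2, "wx": 0, "wy": 0, "wz": 0.011, "claw": 0},
    {"tx": -0.49, "ty": -0.02, "tz": 0.2, "wx": 0, "wy": 0, "wz": 0.011, "claw": 0},
    {"tx": -0.49, "ty": -0.02, "tz": 0.2, "wx": 0, "wy": 0, "wz": 0.011, "claw": 0},
    {"tx": -0.49, "ty": -0.02, "tz": 0.2, "wx": 0, "wy": 0, "wz": 0.011, "claw": 0},
  ],
)

```text
clock: 14.75
eef_pos: [561.5, -223.9, 129.1]
tool_rot: [3.139, 0.0, 1.424]
force: [0.4, -0.7, 0.5]
width: 85.1
gripper_force: 0.0
```

```bash
python3 -c "
from h import *
for i in range(4):
    ctrl.get_image('side'); s=ctrl.read_state(); print(s['eef_pos'],s['tool_rot'])"
```

```text
[ 561.45012407 -224.18095832  129.2450989 ] [3.13856254e+00 2.86117045e-04 1.42353606e+00]
[ 561.26076234 -224.34516363  129.13680026] [3.13873377e+00 4.18366820e-04 1.42330131e+00]
[ 561.03558316 -224.41374384  128.95494731] [3.13911722e+00 4.26932357e-04 1.42311297e+00]
[ 560.85016198 -224.48215641  128.74654514] [3.13946286e+00 4.31778452e-04 1.42297641e+00]
```

Call:
jog_arm(
  plan=[
    {"tx": -0.007, "ty": -0.003, "tz": 0.05, "wx": 0, "wy": 0, "wz": 0, "claw": 0},
    {"tx": -0.007, "ty": -0.003, "tz": 0.12, "wx": 0, "wy": 0, "wz": 0, "claw": 0},
    {"tx": -0.007, "ty": -0.003, "tz": 0.18, "wx": 0, "wy": 0, "wz": 0, "claw": 0},
    {"tx": -0.007, "ty": -0.003, "tz": 0.202, "wx": 0, "wy": 0, "wz": 0, "claw": 0},
    {"tx": -0.007, "ty": -0.003, "tz": 0.202, "wx": 0, "wy": 0, "wz": 0, "claw": 0},
    {"tx": -0.007, "ty": -0.003, "tz": 0.202, "wx": 0, "wy": 0, "wz": 0, "claw": 0.4},
    {"tx": -0.007, "ty": -0.003, "tz": 0.202, "wx": 0, "wy": 0, "wz": 0, "claw": 0.5},
    {"tx": -0.007, "ty": -0.003, "tz": 0.202, "wx": 0, "wy": 0, "wz": 0, "claw": 0.6},
    {"tx": -0.007, "ty": -0.003, "tz": 0.202, "wx": 0, "wy": 0, "wz": 0, "claw": 0.8},
    {"tx": -0.007, "ty": -0.003, "tz": 0.202, "wx": 0, "wy": 0, "wz": 0, "claw": 1},
    {"tx": -0.007, "ty": -0.003, "tz": 0.202, "wx": 0, "wy": 0, "wz": 0, "claw": 1},
    {"tx": -0.007, "ty": -0.003, "tz": 0.202, "wx": 0, "wy": 0, "wz": 0, "claw": 1},
  ],
)

```text
clock: 16.15
eef_pos: [559.5, -226.5, 67.8]
tool_rot: [3.14, 0.0, 1.423]
force: [-0.4, 0.5, 6.4]
width: 33.3
gripper_force: 60.2
```

Call:
jog_arm(
  plan=[
    {"tx": 0, "ty": 0, "tz": -0.03, "wx": 0, "wy": 0, "wz": 0, "claw": 1},
    {"tx": 0, "ty": 0, "tz": -0.1, "wx": 0, "wy": 0, "wz": 0, "claw": 1},
    {"tx": 0, "ty": 0, "tz": -0.22, "wx": 0, "wy": 0, "wz": 0, "claw": 1},
    {"tx": 0, "ty": 0, "tz": -0.35, "wx": 0, "wy": 0, "wz": 0, "claw": 1},
    {"tx": 0, "ty": 0, "tz": -0.4, "wx": 0, "wy": 0, "wz": 0, "claw": 1},
    {"tx": 0, "ty": 0, "tz": -0.4, "wx": 0, "wy": 0, "wz": 0, "claw": 1},
  ],
)

```text
clock: 16.75
eef_pos: [560.3, -226.7, 189.6]
tool_rot: [3.137, 0.001, 1.423]
force: [0.9, 0.0, -2.8]
width: 33.1
gripper_force: 60.1
```

```bash
python3 hover.py; python3 -c "
from h import *
s=ctrl.read_state();print(s['eef_pos'],s['tool_rot'],s['force'])
print(jog(s['eef_pos'],s['tool_rot'][2],[540,0,190],.7));print(jog([540,0,190],.7,[518.5,251,175],-.021))"
```

```text
[ 5.60257e+02 -2.26706e+02  1.89636e+02  3.13700e+00  1.00000e-03
  1.42300e+00]
top [ 559.  -226.4  187.7] [3.14  0.    1.423] 33.44692977656115
below tips 70 [[13.0, -15.0, 2.6], [21.6, 0.5, 13.0], [22.3, 18.6, 24.4]]
side [ 558.  -226.3  186.3] [-3.14   0.     1.423] 33.16827429597417
below tips 180 [[-19.2, -18.6, 2.4], [19.8, -13.0, 13.3], [25.0, 16.2, 24.3]]
[ 558.01433017 -226.26681738  186.31781003] [-3.14020842e+00  5.67017931e-06  1.42280226e+00] [-0.92813816  0.36537861 -2.64786572]
('t', array([ 0.7371, -0.1706, -0.0123]), 'wz', np.float64(0.4602), 'rows', 5)
('t', array([ 0.4842, -0.6861,  0.05  ]), 'wz', 0.459, 'rows', 6)
```

Call:
jog_arm(
  plan=[
    {"tx": 0.737, "ty": -0.17, "tz": -0.01, "wx": 0, "wy": 0, "wz": 0.46, "claw": 1},
    {"tx": 0.737, "ty": -0.17, "tz": -0.01, "wx": 0, "wy": 0, "wz": 0.46, "claw": 1},
    {"tx": 0.737, "ty": -0.17, "tz": -0.01, "wx": 0, "wy": 0, "wz": 0.46, "claw": 1},
    {"tx": 0.737, "ty": -0.17, "tz": -0.01, "wx": 0, "wy": 0, "wz": 0.46, "claw": 1},
    {"tx": 0.737, "ty": -0.17, "tz": -0.01, "wx": 0, "wy": 0, "wz": 0.46, "claw": 1},
    {"tx": 0.737, "ty": -0.17, "tz": -0.01, "wx": 0, "wy": 0, "wz": 0.46, "claw": 1},
    {"tx": 0.737, "ty": -0.17, "tz": -0.01, "wx": 0, "wy": 0, "wz": 0.46, "claw": 1},
    {"tx": 0.737, "ty": -0.17, "tz": -0.01, "wx": 0, "wy": 0, "wz": 0.46, "claw": 1},
    {"tx": 0.737, "ty": -0.17, "tz": -0.01, "wx": 0, "wy": 0, "wz": 0.46, "claw": 1},
  ],
)

```text
clock: 17.75
eef_pos: [540.7, -2.0, 189.3]
tool_rot: [-3.141, 0.001, 0.698]
force: [-0.3, 0.2, -2.4]
width: 33.9
gripper_force: 60.3
```

Call:
jog_arm(
  plan=[
    {"tx": 0.484, "ty": -0.686, "tz": 0.05, "wx": 0, "wy": 0, "wz": 0.459, "claw": 1},
    {"tx": 0.484, "ty": -0.686, "tz": 0.05, "wx": 0, "wy": 0, "wz": 0.459, "claw": 1},
    {"tx": 0.484, "ty": -0.686, "tz": 0.05, "wx": 0, "wy": 0, "wz": 0.459, "claw": 1},
    {"tx": 0.484, "ty": -0.686, "tz": 0.05, "wx": 0, "wy": 0, "wz": 0.459, "claw": 1},
    {"tx": 0.484, "ty": -0.686, "tz": 0.05, "wx": 0, "wy": 0, "wz": 0.459, "claw": 1},
    {"tx": 0.484, "ty": -0.686, "tz": 0.05, "wx": 0, "wy": 0, "wz": 0.459, "claw": 1},
    {"tx": 0.484, "ty": -0.686, "tz": 0.05, "wx": 0, "wy": 0, "wz": 0.459, "claw": 1},
    {"tx": 0.484, "ty": -0.686, "tz": 0.05, "wx": 0, "wy": 0, "wz": 0.459, "claw": 1},
    {"tx": 0.484, "ty": -0.686, "tz": 0.05, "wx": 0, "wy": 0, "wz": 0.459, "claw": 1},
    {"tx": 0.484, "ty": -0.686, "tz": 0.05, "wx": 0, "wy": 0, "wz": 0.459, "claw": 1},
  ],
)

```text
clock: 18.75
eef_pos: [520.1, 248.8, 175.1]
tool_rot: [3.141, -0.0, -0.024]
force: [0.7, 0.2, -1.0]
width: 33.5
gripper_force: 60.7
```

```bash
sed -i 's/<25)/<20)/' hover.py; for i in 1 2; do python3 hover.py; done; python3 -c "
from h import *
for i in range(5):
    p=ctrl.get_image('top')
C=cloud(p); tubes(p,C); s=ctrl.read_state(); print(s['eef_pos'],s['tool_rot'])"
```

```text
[ 5.20109e+02  2.48779e+02  1.75075e+02  3.14100e+00 -0.00000e+00
 -2.40000e-02]
top [520.  249.2 175.1] [ 3.141 -0.    -0.023] 33.58011022763283
below tips 36 [[-21.7, 13.6, 2.1], [14.2, 18.2, 13.0], [21.4, 19.1, 28.1]]
side [519.9 249.6 175.1] [ 3.142 -0.    -0.023] 33.03748610420314
below tips 346 [[-23.4, -18.4, 2.3], [-16.4, -15.8, 14.5], [19.5, 16.2, 26.8]]
[ 5.19869e+02  2.49589e+02  1.75079e+02  3.14200e+00 -0.00000e+00
 -2.30000e-02]
top [519.8 249.9 175.1] [-3.142 -0.    -0.022] 33.336849771946326
below tips 35 [[-21.1, 13.8, 2.7], [14.3, 18.2, 10.3], [21.6, 18.8, 25.8]]
side [519.6 250.2 175. ] [-3.141 -0.    -0.022] 33.149063800995854
below tips 345 [[-23.8, -18.3, 2.5], [-16.4, -15.9, 14.6], [19.7, 16.4, 26.7]]
tube [380.1 456.9] [384. 456.] [253.9 253.8 255.5 253.9 255.  254.  255.  255.  254.2 253.8 253.8 254.
 255.  253.2 253.2 254.1 252.1 252.  253. ] ymean 253.9
tube [582.1 658.6] [585. 657.] [251.1 249.5 250.7 250.7 249.9 249.8 249.8 249.1 247.5 250.  250.  249.3
 249.5 248.3 249.2 249.1 249.2 248.9 249.3] ymean 249.5
[519.34838922 250.86985935 174.9192813 ] [-3.14157084e+00  2.44442235e-05 -2.05590219e-02]
```

Call:
jog_arm(
  plan=[
    {"tx": 0, "ty": -0.007, "tz": 0.08, "wx": 0, "wy": 0, "wz": 0, "claw": 1},
    {"tx": 0, "ty": -0.007, "tz": 0.16, "wx": 0, "wy": 0, "wz": 0, "claw": 1},
    {"tx": 0, "ty": -0.007, "tz": 0.24, "wx": 0, "wy": 0, "wz": 0, "claw": 1},
    {"tx": 0, "ty": -0.007, "tz": 0.32, "wx": 0, "wy": 0, "wz": 0, "claw": 1},
    {"tx": 0, "ty": -0.007, "tz": 0.36, "wx": 0, "wy": 0, "wz": 0, "claw": 1},
    {"tx": 0, "ty": -0.007, "tz": 0.368, "wx": 0, "wy": 0, "wz": 0, "claw": 1},
    {"tx": 0, "ty": -0.007, "tz": 0.368, "wx": 0, "wy": 0, "wz": 0, "claw": 1},
    {"tx": 0, "ty": -0.007, "tz": 0.368, "wx": 0, "wy": 0, "wz": 0, "claw": 1},
  ],
)

```text
clock: 20.0
eef_pos: [520.3, 253.3, 65.6]
tool_rot: [-3.141, -0.002, -0.021]
force: [-0.5, -0.1, -2.7]
width: 33.5
gripper_force: 60.7
```

```bash
python3 - <<'E'
from h import *
P=[]
for n in ['top','side']*4:
    p,C,s,L=held(n); P.append(np.r_[s['eef_pos'],s['tool_rot'][2]])
    if len(P)<3:continue
    if len(P)>6:
        d=p['depth']>0
        # block points: not dark; below fingertips or ends
        V=p['img'].max(-1)
        b=d&(np.abs(L[...,0])<28)&(np.abs(L[...,1])<24)&(L[...,2]>-52)&(L[...,2]<34)&(V>70)
        q=L[b]; print(n,b.sum(),np.round(np.percentile(q,[1,5,50,95,99],axis=0),1).tolist())
        for nm,ax,sg in [('+x',0,1),('-x',0,-1),('+y',1,1),('-y',1,-1)]:
            lim=22 if ax==0 else 17
            o=1-ax; f=q[(np.abs(q[:,ax]*sg-lim)<4)&(np.abs(q[:,o])<(14 if o==1 else 20))&(q[:,2]>(-40 if ax==0 else 2))&(q[:,2]<25)]
            if len(f)>10: print(' face',nm,len(f),np.round(np.median(f[:,ax]),2),np.round(f[:,ax].std(),2))
        q2=L[b&(L[...,2]<-42)]; print(' top z',len(q2),np.round(np.median(q2,0),1) if len(q2) else '')
        tubes(p,C)
P=np.array(P);print(np.round(P,3)[[0,2,4,6,7]],np.round(s['force'],1))
print('side beam/plate rel')
u,v=[int(x) for x in proj(p,s['eef_pos'])]
cr=p['img'][v-60:v+60,u-80:u+80]
cv2.imwrite('pics/side6.png',cv2.cvtColor(cv2.resize(cr,None,fx=4.8,fy=4.8,interpolation=cv2.INTER_CUBIC),cv2.COLOR_RGB2BGR))
E
```

```text
top 72 [[-27.9, -7.2, -49.4], [-23.9, -1.0, -48.1], [18.7, 13.9, -12.9], [24.5, 18.2, 25.1], [26.5, 18.5, 28.0]]
 face +x 11 22.42 1.53
 top z 21 [ 19.1  11.7 -47.1]
tube [380.2 456.8] [384. 456.] [255.8 255.6 254.9 254.6 254.8 253.9 253.7 254.1 252.7 253.2 253.6 254.
 253.3 253.6 254.  254.2 253.3 253.1 253. ] ymean 254.0
tube [581.  658.7] [585. 657.] [251.7 249.8 251.8 251.  250.  249.7 249.8 249.1 249.  249.8 250.  250.2
 249.  248.8 248.8 249.2 248.9 248.8 249.2] ymean 249.7
side 818 [[-24.0, -23.3, -50.0], [-23.4, -19.4, -48.7], [-19.6, -11.5, -15.8], [9.5, 13.3, 22.6], [19.1, 16.4, 25.5]]
 face -x 266 -22.54 0.89
 face -y 139 -17.05 0.95
 top z 192 [-14.1  -1.6 -48. ]
tube [378.5 455.6] [383. 455.] [258.7 257.7 257.  257.4 257.  257.5 258.9 257.2 257.7 256.3 258.3 255.5
 255.9 257.1 257.8 255.8 257.5 257.8 255.7] ymean 257.2
tube [584.  657.5] [589. 657.] [261.4 260.3 260.2 256.7 253.4 253.9 254.9 251.5 251.9 253.7 253.5 251.8
 252.5 251.9 252.2 252.3 251.8 251.9] ymean 254.2
[[ 5.20343e+02  2.53381e+02  6.57100e+01 -2.10000e-02]
 [ 5.20126e+02  2.53263e+02  6.55750e+01 -2.10000e-02]
 [ 5.19808e+02  2.53164e+02  6.52360e+01 -2.10000e-02]
 [ 5.19620e+02  2.53028e+02  6.49160e+01 -2.10000e-02]
 [ 5.19529e+02  2.53031e+02  6.48030e+01 -2.10000e-02]] [ 0.3 -0.8 -2. ]
side beam/plate rel
```

View pics/side6.png

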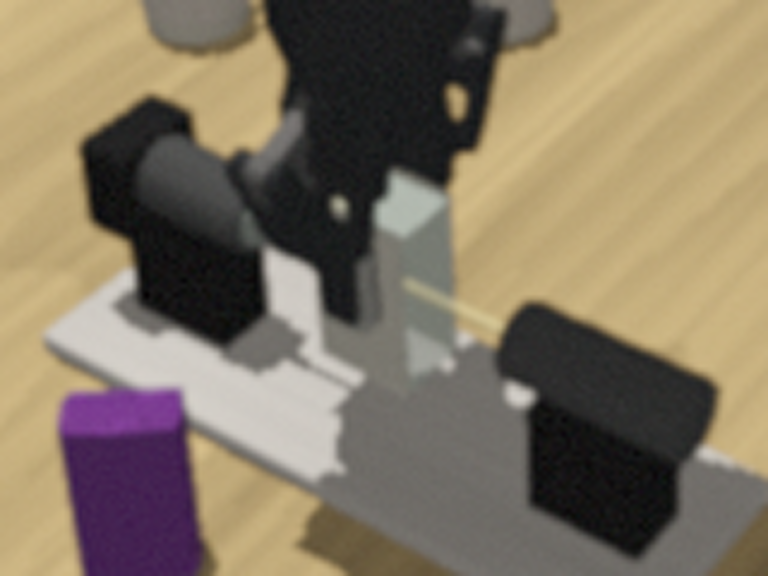

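The side view shows the thick block between the tubes, gripped on its frosted faces, with the beam entering the clear end face (crop px 405,282). Now a tighter numeric fit of block and beam within each camera.

```bash
cat > fit.py <<'E'
from h import *
from scipy.optimize import least_squares
def sdf(q,h):
    d=np.abs(q)-h; return np.linalg.norm(np.maximum(d,0),axis=1)+np.minimum(d.max(1),0)
res={'top':[],'side':[]};T=[]
for n in ['top','side']*4:
    p,C,s,L=held(n); T.append(np.r_[s['eef_pos'],s['tool_rot']]); d=p['depth']>0; V=p['img'].max(-1)
    M=R.from_euler('xyz',[np.pi,0,-.0212]).as_matrix(); B=(C-[519,253,75])@M   # beam-like frame: x, y=-world y, z down
    ok=d&(np.abs(B[...,0])<27)&(np.abs(B[...,1])<22)&(np.abs(B[...,2])<42)&((B[...,2]>13)|(np.abs(B[...,0])>16))&(V>75)
    q=B[ok]
    f=least_squares(lambda t:sdf(q-t,[22,17,37.5]),[0,0,0],loss='soft_l1',f_scale=.7)
    W=C@np.eye(3); a=d&(np.abs(C[...,1]-252)<24)&(C[...,2]>62)&(C[...,2]<97)&(V<140)
    x=C[...,0]; c=[]
    for lo,hi in((385,452),(588,620)):
        r=C[a&(x>lo)&(x<hi)]; g=least_squares(lambda t:np.hypot(r[:,1]-t[0]+.0212*(r[:,0]-519),r[:,2]-t[1])-16,[252,75],loss='soft_l1',f_scale=.7); c.append(np.r_[g.x,len(r)])
    bl=M@f.x+[519,253,75]
    res[n].append(np.r_[bl,len(q),np.ravel(c)])
for n in res: print(n,'block',np.round(np.mean(res[n],0)[:4],2),'tubes y,z,n',np.round(np.mean(res[n],0)[4:],2),'sd',np.round(np.std(res[n],0)[[0,1,2,4,5,7,8]],2))
print(np.round(np.mean(T,0),3),np.round(T[-1],3),s['clock'])
E
python3 fit.py
```

```text
top block [518.59 252.21  74.44  41.  ] tubes y,z,n [252.68  74.74 552.75 252.91  74.49 256.5 ] sd [0.06 0.37 0.43 0.03 0.04 0.09 0.06]
side block [519.07 252.93  75.23 614.  ] tubes y,z,n [253.34  75.58 662.75 253.33  75.57 214.  ] sd [0.02 0.03 0.15 0.03 0.04 0.12 0.08]
[ 5.19436e+02  2.52941e+02  6.45480e+01  7.85000e-01 -0.00000e+00
 -2.10000e-02] [ 5.19421e+02  2.52914e+02  6.44800e+01  3.14200e+00  0.00000e+00
 -2.10000e-02] 20.8
```

Call:
jog_arm(
  plan=[
    {"tx": -0.001, "ty": -0.0015, "tz": -0.001, "wx": 0, "wy": 0, "wz": 0, "claw": 1},
    {"tx": -0.001, "ty": -0.0015, "tz": -0.001, "wx": 0, "wy": 0, "wz": 0, "claw": 1},
    {"tx": -0.001, "ty": -0.0015, "tz": -0.001, "wx": 0, "wy": 0, "wz": 0, "claw": 1},
    {"tx": -0.001, "ty": -0.0015, "tz": -0.001, "wx": 0, "wy": 0, "wz": 0, "claw": 1},
    {"tx": -0.001, "ty": -0.0015, "tz": -0.001, "wx": 0, "wy": 0, "wz": 0, "claw": 1},
    {"tx": -0.001, "ty": -0.0015, "tz": -0.001, "wx": 0, "wy": 0, "wz": 0, "claw": 1},
  ],
)

```text
clock: 21.4
eef_pos: [519.2, 253.4, 64.8]
tool_rot: [3.142, -0.0, -0.021]
force: [0.7, 0.2, -2.8]
width: 33.2
gripper_force: 60.7
```

```bash
python3 fit.py; python3 row.py; python3 -c "
from cell import ctrl
print(ctrl.read_state()['qd'].round(3)); print(ctrl.finish_job())"
```

```text
top block [518.72 252.52  74.96  42.  ] tubes y,z,n [252.73  74.73 552.5  252.83  74.58 256.75] sd [0.05 0.29 0.34 0.02 0.05 0.07 0.05]
side block [518.77 253.39  75.47 620.75] tubes y,z,n [253.33  75.6  666.   253.28  75.69 209.75] sd [0.03 0.07 0.07 0.05 0.06 0.03 0.11]
[ 5.19156e+02  2.53396e+02  6.48230e+01 -0.00000e+00 -0.00000e+00
 -2.10000e-02] [ 5.19152e+02  2.53397e+02  6.48230e+01 -3.14200e+00 -0.00000e+00
 -2.10000e-02] 21.8
top [519.2 253.4  64.8] [-3.142 -0.    -0.021]
A 267 S [ 66.9 111.4] T [-11.5  10.6] rect (array([ 568.8, -167. ]), array([44.5, 22. ]), 82.26) 114.8
B 278 S [-51.1  -6.3] T [-13.2   9.3] rect (array([ 555.2, -284. ]), array([44.8, 22.2]), 83.61) 114.8
done 288 S [-113.   -67.4] T [-10.4  11.7] rect (array([ 544.7, -344.7]), array([45.6, 22. ]), 82.78) 114.8
side [519.1 253.4  64.8] [-3.142 -0.    -0.021]
A 115 S [ 65.6 112.4] T [-13.4  11.3] rect (array([ 567.5, -164.8]), array([46.9, 24.6]), 83.27) 115.5
B 98 S [-53.3  -5.3] T [-16.1   9.9] rect (array([ 554.2, -282.3]), array([48. , 25.8]), 83.71) 115.5
done 90 S [-117.1  -66.7] T [-13.8  11.7] rect (array([ 543.5, -343.7]), array([50.5, 25. ]), 86.22) 115.5
[-0.     0.001  0.001 -0.001  0.     0.001  0.   ]
the job is handed in; nothing more can be done
None
```

Job handed in at about 22 s: the slim block stands on its pad within about 1 mm of centre and in line with the row, and the thick block is held still on the beam, measured within about 0.5 mm across it and in height, and 1–2 mm along it; no verdict came back.

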